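# Clock the eccentric roller under the sprung plunger

## Robot

A 6-joint arm with a two-finger parallel gripper is mounted at the origin on the work surface. World frame = base frame: x ahead of the robot, y to its left, z up, the work surface at z = 0. Lengths are in m, angles in degrees, forces in N, time in s.
With the tool pointing down it reaches from about 0.225 to 0.725 m from the base axis. Payload 3.1 kg.
Tool frame: the origin (TCP) lies between the finger pads; the fingertips stand 14 mm ahead of it and the grasp point (between the pads) lies 5 mm behind it; z points along the fingers, y is the direction in which the jaws open and shut (so a half turn about z gives the same grasp; the last joint's range is limited). The gripper opens to 85 mm and grips with 20 to 120 N. Pads are 22 mm wide; open, the fingers measure 114 mm over their backs; the gripper's body (76 mm by 85 mm) begins 54 mm behind the grasp point. The pads swing forward as they close: fully open they stand 13 mm farther back than shut.
Start: joints at [62.808, 2.75, 5.684, 92.934, 0, 82.678], TCP at [0.178, 0.494, 0.245] pointing down, gripper open.
Joint ranges: [-166.93, 166.93], [-56.73, 111.36], [-69.38, 81.34], [-121.58, 131.49], [-85.45, 84.26], [-180, 180]. Speed limits (degrees/s): [159.86, 159.86, 180, 180, 180, 180].

## Interface

Orientations are given as [roll, pitch, yaw] about the fixed x, y, z axes, in that order (R = Rz(yaw) Ry(pitch) Rx(roll)).
In Python, from rig import arm, optics gives the robot as it stands.
- The arm moves only by the tool servo_tool, never from a script. Its argument "motion" is a list of rows, each an object of numbers: "dx", "dy", "dz": the shift along the tool's x, y, z in mm; "wx", "wy", "wz": the turn, a rotation vector about the tool's x, y, z in degrees. In form: [{"dx": .., "dy": .., "dz": .., "wx": .., "wy": .., "wz": ..}, ...]. A call has 1 to 5 rows; each row shifts and turns the commanded pose from where the row before left it, along the tool's axes as they then stand; what a row does not reach is not made up. A row lasts 1/10 s, in which the tool goes at most 50 mm and 8.59 degrees, less where a joint would pass 70% of its speed; a pose out of reach is approached as far as the arm can. A call with a gripper value outside its range is refused whole. "claw" is the closure, from 0 (fully open) to 1 (shut), set as the call begins (left out, the last holds). The fingers move at their own pace and stop on an object; "grip_force" is the grip in N (left out, the last holds). Time passes only in rows, so rows that do not move let the fingers close. It gives the time, the measured TCP pose, the force and the opening at its end, in the units of the state.
- arm.state(): the state, without advancing time (a new reading comes with each control period).
- optics.snapshot(name): name is "scene" or "top"; returns the picture (420x560x3 uint8, red, green, blue); there is no depth.
- optics.calibration(name): a dict with "K" (3x3 intrinsics, pixels), "extrinsics" (4x4, takes a point from world to camera coordinates). Camera axes: x right, y down, z forward; pixel columns grow to the right and rows downward; lengths in m; the calibration is good to about 2 mm. A picture is of the moment at which its call begins. calibration takes no time and is no camera call.
- arm.job_done(): hands the job in, once; it reports no verdict.
The state is a dict: "time": time; "joint_positions": joint angles; "qd": joint speeds; "joint_efforts": joint torques, N m; "ee_pos": TCP position; "tcp_rot": TCP orientation; "wrist_force": force on the tool from outside, world axes, zero at the start; "torque": the same for the moment, N m; "grip_width": finger opening in m.
Only numpy, scipy, OpenCV 4.12 (cv2) and the standard library are available. Lean on these libraries where they do the work, as an engineer would, in place of code of your own. Each camera call takes 0.05 s, during which the arm holds its last target. There are 200 camera calls.

## Task

Gently push the black gauge all the way home along its rail, then push the red crank round, watching the needle, until the highest spot of the orange roller sits under the sprung plunger (needle at the top of its swing), and take the hand away leaving it there. Push with closed fingertips rather than gripping, keep every push on gauge and crank below 25 N, and leave the mug, eraser, tape dispenser and pen holder where they are.

Things in the scene. Friction and masses are not known exactly. Their poses are not given: they have to be found in the camera images.
- stand: Fixed roller checking stand: dark steel base plate 130 x 340 x 12 mm (x, y, z), origin at the centre of its underside, z up. At y = -90 mm an upright spindle turns between a lower centre and a blue bridge (88 mm high, post at y = -155 mm). The rail for the gauge runs along y on the y > 0 side.
- crank_centre (a point): Point on the spindle axis, 102 mm above the desk (level with the top of the crank arm). The crank arm (10 mm thick, underside 92 mm above the desk) reaches from it to the pin.
- crank_pin (a point): Centre of the top of the red upright crank pin, 147 mm above the desk: a free-spinning sleeve of 14 mm diameter, 45 mm tall above the arm (arm top 102 mm above the desk), 45 mm from the spindle axis. Nothing else stands above 104 mm within 60 mm of the axis, so closed fingertips can follow the whole circle behind the pin.
- crank: Aluminium crank on top of the spindle; origin on the spindle axis at the arm's underside, x axis towards the red pin, z up. Turns about z either way without end; friction about 0.12 N m (a 3 N push on the pin), stays where left. The orange roller below (26 mm radius, axis 6 mm off the spindle axis) is clamped to it at an unknown angle and turns with it.
- gauge: Black gauge block 74 x 70 x 46 mm (stand's x, y, z), white dial and red needle on top (77 mm above the desk). Origin at the centre of its underside, 24 mm above the desk; in the stand's frame at y = 72 mm fully back and 22 mm fully home at a hard stop. Starts 25 to 50 mm short of home. Moving it takes 3 N (rail friction) to 5.5 N (with the plunger spring); stays where left.
- gauge_rear (a point): Centre of the flat rear face of the gauge block (74 mm wide, from 24 to 70 mm above the desk), on its side towards the stand's +y. Pushing here towards the stand's -y slides the gauge to the roller. The space behind it is free above the 12 mm base plate and the rail (30 mm wide, top 20 mm above the desk).
- plunger (a joint): Sprung plunger of the gauge, m: 0 fully out, grows as the roller pushes it in towards the stand's +y (1 N at 0, plus 0.1 N per mm). With the gauge home it reads about 0.0017 on the roller's lowest spot and about 0.0136 on the highest.
- needle (a joint): Red needle on the dial, rad: 110 rad per metre of plunger travel, counter-clockwise from above; 0 (plunger out) points along the stand's +x. With the gauge home it swings from about 0.19 (lowest spot) to about 1.50 (highest spot, at the wide red tick towards the stand's +y) in half a turn of the crank, nearly as a cosine of the crank angle.
- plunger_tip (a point): Centre of the 8 mm brass ball at the plunger's end, 50 mm above the desk. Resting on the roller with the gauge home its y in the stand's frame goes from about -66.3 mm (lowest spot) to -54.4 mm (highest spot).
- mug: Red ceramic mug, 80 mm wide, 90 mm tall, origin under its centre. Leave alone.
- eraser: Yellow eraser 55 x 24 x 14 mm, origin under its centre. Leave alone.
- dispenser: Steel tape dispenser 130 x 55 mm, 77 mm tall, origin under its centre. Leave alone.
- pen_holder: Clear acrylic pen holder, 76 mm wide, 100 mm tall (pens to 145 mm), origin under its centre. Leave alone.

How it is judged (in metres and radians):
On the way, in this order (a step that is already met when the one before it is completed fails the run):
1. the gauge is pushed home (y of gauge in the frame of stand below 0.0235 m), for 0.2 s.
2. with the gauge home, the roller's highest spot is brought under the plunger (y of gauge in the frame of stand below 0.0235 m and y of plunger_tip in the frame of stand above -0.0551 m), for 0.2 s.
At the end, for the whole second after the job is handed in: The gauge is home (within 1.5 mm of its stop), the roller's highest spot is under the plunger within about 25 degrees (plunger tip beyond y = -55.1 mm in the stand's frame; it can reach -54.4), and the crank is at rest (all of step 2 and angular speed of crank below 0.05 rad/s); the robot touches nothing.
It fails at once if the gauge is pushed or squeezed with more than 25 N (contact force between any of the fingers, the arm and gauge above 25 N).
It fails at once if the crank is pushed or squeezed with more than 25 N (contact force between any of the fingers, the arm and crank above 25 N).
It fails at once if the mug, eraser, tape dispenser or pen holder is shifted by more than 20 mm (distance of any of mug, eraser, dispenser, pen_holder from where it was at the start of the episode above 0.02 m).
It also fails if it takes over 67 s, if anything falls off the work surface, if the arm or the gripper's body presses on something with over 40 N, if the wrist force passes 120 N, or if a joint passes its speed limit or range.

## Working session

There is one attempt and no reset: what is moved stays moved. The work goes in short steps, Python scripts to look and compute and a tool call to move; the robot and the scene stay as the last step left them, time stands still between calls to the robot, and variables do not carry over. Pictures are saved under pics/ and viewed, about 8 in all and at most 12, crops included, and the job is handed in when it is done.

Besides the shell and the picture viewer there is one more tool, called after "Request:" in YAML: its name, and indented under it one key for each argument. servo_tool: Moves the arm, as the interface text tells. Its arguments: {"type":"object","properties":{"motion":{"type":"array","items":{"type":"object","properties":{"dx":{"type":"number"},"dy":{"type":"number"},"dz":{"type":"number"},"wx":{"type":"number"},"wy":{"type":"number"},"wz":{"type":"number"}}}},"claw":{"type":"number"},"grip_force":{"type":"number"}},"required":["motion"]}

```bash
mkdir -p pics; ls; python3 - <<'E'
from rig import arm, optics
import cv2,numpy as np
for n in("scene","top"):
    im=optics.snapshot(n); cv2.imwrite(f"pics/{n}0.png",im[:,:,::-1])
    c=optics.calibration(n); print(n,np.round(c["K"],1).tolist(),np.round(c["extrinsics"],4).tolist())
print(arm.state())
E
```

```text
pics
scene [[500.3, 0.0, 282.6], [0.0, 500.3, 205.3], [0.0, 0.0, 1.0]] [[-0.0665, 0.9978, 0.0021, 0.0421], [0.8373, 0.0569, -0.5438, -0.4264], [-0.5427, -0.0344, -0.8392, 1.5282], [0.0, 0.0, 0.0, 1.0]]
top [[379.5, 0.0, 284.9], [0.0, 379.5, 209.1], [0.0, 0.0, 1.0]] [[0.0509, -0.9987, -0.0023, -0.0115], [-0.977, -0.0493, -0.2075, 0.5916], [0.2071, 0.0128, -0.9782, 0.8703], [0.0, 0.0, 0.0, 1.0]]
{'time': 0.1, 'joint_positions': array([6.28077316e+01, 2.79009478e+00, 5.59854671e+00, 9.29352639e+01,
       1.60742037e-03, 8.26773053e+01]), 'qd': array([ 0.02444262, -0.05086698,  0.18464316,  0.00671397, -0.00364257,
       -0.04441452]), 'joint_efforts': array([ 2.52507714e-03, -3.39850688e+01,  3.20935428e+01,  1.58273504e-02,
       -9.48885872e-05, -3.88478753e-06]), 'ee_pos': array([0.1781921 , 0.49325452, 0.24420321]), 'tcp_rot': array([-1.79874427e+02, -1.77574308e-02,  1.60130405e+02]), 'wrist_force': array([ 0.26663101, -0.76697972, -0.20241094]), 'torque': array([ 0.0144342 ,  0.02515151, -0.02426123]), 'grip_width': 0.08525739039989458}
```

View pics/top0.png

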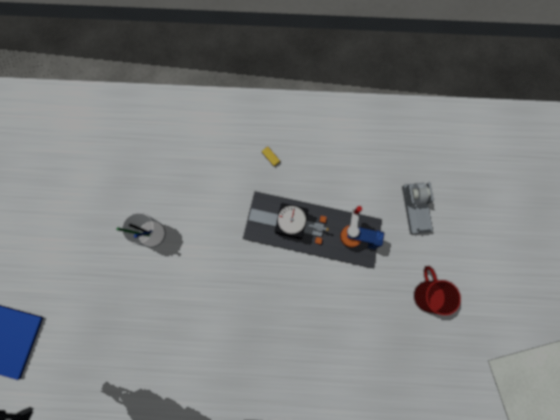

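View pics/scene0.png

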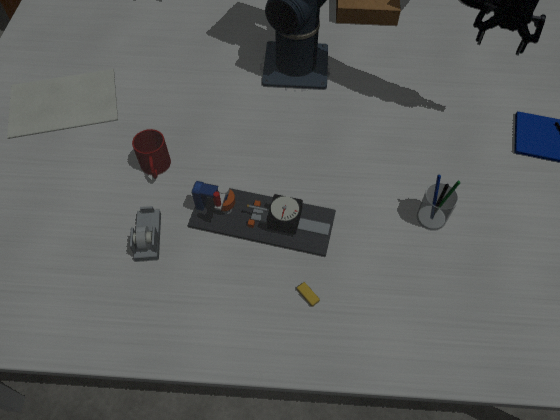

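The top view shows the stand's base corners at about (255,192), (382,219), (375,267) and (244,240). The dial is at (292,220), the pin at (358,210) and the bridge post at (370,237). I'll enlarge both views.

```bash
python3 - <<'E'
import cv2,numpy as np
a=cv2.imread("pics/top0.png")[180:280,235:395]; b=cv2.imread("pics/scene0.png")[170:260,180:345]
a=cv2.resize(a,(800,500),interpolation=cv2.INTER_CUBIC);
a=cv2.convertScaleAbs(a,alpha=1.6)
cv2.imwrite("pics/ct0.png",a)
E
cat > h.py <<'E'
from rig import arm, optics
import numpy as np, cv2
def ray(n,uv,z):
    c=optics.calibration(n);E=np.array(c["extrinsics"]);R,t=E[:3,:3],E[:3,3]
    o=-R.T@t; d=R.T@np.linalg.inv(c["K"])@np.array([uv[0],uv[1],1.])
    return o+d*(z-o[2])/d[2]
def proj(n,p):
    c=optics.calibration(n);E=np.array(c["extrinsics"]);q=np.array(c["K"])@(E[:3,:3]@np.array(p)+E[:3,3]);return q[:2]/q[2]
E
```

```text
(no output)
```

View pics/ct0.png

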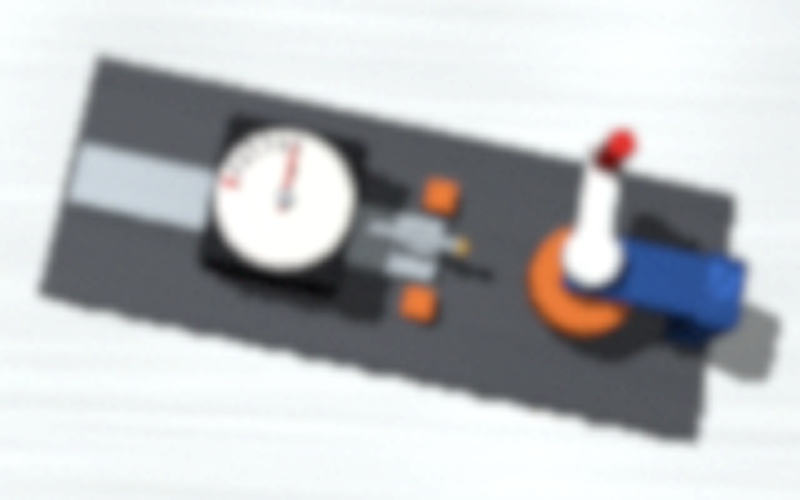

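```bash
cat >> h.py <<'E'
def crop(uv): return (uv[0]/5+235-.4, uv[1]/5+180-.4)
E
python3 - <<'E'
from h import *
C=[ray("top",crop(p),.012) for p in [(100,57),(735,193),(697,440),(42,293)]]
# local: (x,y): (65,170),(65,-170),(-65,-170),(-65,170)
L=np.array([[65,170],[65,-170],[-65,-170],[-65,170]])/1000
P=np.array(C)[:,:2]; c=P.mean(0)
H=L.T@(P-c);U,S,V=np.linalg.svd(H);R=(V.T@U.T)
th=np.degrees(np.arctan2(R[1,0],R[0,0]));print("stand",c,th);print((P-c-(L@R.T))*1000)
w2s=lambda p:R.T@(p[:2]-c)
for nm,uv,z in [("dial",(285,200),.077),("ballt",(460,245),.052),("centre",(593,255),.102),("pin",(620,145),.147),("gtl",(232,118),.07),("gbl",(203,268),.07)]:
    p=ray("top",crop(uv),z);print(nm,p.round(4),(w2s(p)*1000).round(1))
for n,y in[("axis",-.09),("gauge72",.072)]: print(n,c+R@[0,y])
for uv in [(308,294),]: print("eraser",ray("scene",uv,.01))
print("mug",ray("scene",(152,140),.09),"disp",ray("top",(420,208),.04),"pen",ray("top",(150,232),.05))
E
```

```text
stand [ 0.55524606 -0.05506573] -9.579160231808924
[[-1.32615399 -1.0393075 ]
 [-0.51864181  2.44999606]
 [ 0.52620862  0.08555839]
 [ 1.31858718 -1.49624695]]
dial [0.5632 0.0008 0.077 ] [-1.4 56.4]
ballt [ 0.5497 -0.0863  0.052 ] [ -0.3 -31.7]
centre [ 0.5399 -0.143   0.102 ] [ -0.5 -89.3]
pin [ 0.5827 -0.1466  0.147 ] [ 42.4 -85.7]
gtl [0.6039 0.0285 0.07  ] [34.  90.5]
gbl [0.5293 0.0385 0.07  ] [-41.1  88. ]
axis [ 0.54026915 -0.14381082]
gauge72 [0.56722759 0.01593035]
eraser [0.74692714 0.06420083 0.01      ]
mug [ 0.39631206 -0.34274499  0.09      ] disp [ 0.61593523 -0.32061008  0.04      ] pen [0.51965603 0.34696304 0.05      ]
```

Request:
servo_tool:
  motion:
    - {"wz": -5.1}
    - {"wz": -5.1}
    - {"dx": -32, "dy": -24}
    - {"dx": -32, "dy": -24}
    - {"dx": -32, "dy": -24}
  claw: 1
  grip_force: 20

```text
invalid input at $.motion[0]: expected keys dx, dy, dz, wx, wy, wz
```

Request:
servo_tool:
  motion:
    - {"dx": -32, "dy": -24}
    - {"dx": -32, "dy": -24}
    - {"dx": -32, "dy": -24}
    - {"dx": -32, "dy": -24}
    - {"dx": -32, "dy": -24}

```text
invalid input at $.motion[0]: expected keys dx, dy, dz, wx, wy, wz
```

Request:
servo_tool:
  motion:
    - {"dx": -32, "dy": -24}
    - {"dx": -32, "dy": -24}
    - {"dx": -32, "dy": -24}
    - {"dx": -32, "dy": -24}
    - {"dx": -32, "dy": -24}

```text
invalid input at $.motion[0]: expected keys dx, dy, dz, wx, wy, wz
```

```bash
cat >> h.py <<'E'
c0=np.array([.5552,-.0551]);th0=np.radians(-9.58)
R0=np.array([[np.cos(th0),-np.sin(th0)],[np.sin(th0),np.cos(th0)]])
def s2w(p): return c0+R0@np.array(p)/1000
def st():
    s=arm.state();p=s["ee_pos"];f=s["wrist_force"]
    print("t",round(s["time"],2),"stand xy mm",(R0.T@(p[:2]-c0)*1000).round(1),"z",(p[2]*1000).round(1),"rot",s["tcp_rot"].round(1),"F stand",(R0.T@f[:2]).round(1),f[2].round(1),"w",s["grip_width"])
E
python3 -c "
from h import *;st()"
```

```text
t 0.1 stand xy mm [-463.  478.] z 244.2 rot [-179.9   -0.   160.1] F stand [ 0.4 -0.7] -0.2 w 0.08525739039989458
```

Request:
servo_tool:
  motion:
    - {"dx": 0, "dy": 0, "dz": 0, "wx": 0, "wy": 0, "wz": -5.1}
    - {"dx": 0, "dy": 0, "dz": 0, "wx": 0, "wy": 0, "wz": -5.1}
    - {"dx": -32, "dy": -24, "dz": 0, "wx": 0, "wy": 0, "wz": 0}
    - {"dx": -32, "dy": -24, "dz": 0, "wx": 0, "wy": 0, "wz": 0}
    - {"dx": -32, "dy": -24, "dz": 0, "wx": 0, "wy": 0, "wz": 0}
  claw: 1
  grip_force: 20

```text
time: 0.6
ee_pos: [0.2613, 0.4056, 0.2446]
tcp_rot: [-179.9, -0.0, 170.4]
wrist_force: [0.8, 0.0, -0.0]
grip_width: 0.0121
```

Request:
servo_tool:
  motion:
    - {"dx": -32, "dy": -24, "dz": 0, "wx": 0, "wy": 0, "wz": 0}
    - {"dx": -32, "dy": -24, "dz": 0, "wx": 0, "wy": 0, "wz": 0}
    - {"dx": -32, "dy": -24, "dz": 0, "wx": 0, "wy": 0, "wz": 0}
    - {"dx": -32, "dy": -24, "dz": 0, "wx": 0, "wy": 0, "wz": 0}
    - {"dx": -32, "dy": -24, "dz": 0, "wx": 0, "wy": 0, "wz": 0}

```text
time: 1.1
ee_pos: [0.3992, 0.26, 0.2448]
tcp_rot: [-180.0, -0.0, 170.3]
wrist_force: [0.5, 0.1, -0.2]
grip_width: -0.0001
```

Request:
servo_tool:
  motion:
    - {"dx": -32, "dy": -24, "dz": 0, "wx": 0, "wy": 0, "wz": 0}
    - {"dx": -32, "dy": -24, "dz": 0, "wx": 0, "wy": 0, "wz": 0}
    - {"dx": -32, "dy": -24, "dz": 0, "wx": 0, "wy": 0, "wz": 0}
    - {"dx": -32, "dy": -24, "dz": 0, "wx": 0, "wy": 0, "wz": 0}
    - {"dx": -32, "dy": -24, "dz": 0, "wx": 0, "wy": 0, "wz": 0}

```text
time: 1.6
ee_pos: [0.5368, 0.1149, 0.2446]
tcp_rot: [-180.0, -0.1, 170.3]
wrist_force: [0.5, -0.2, -0.2]
grip_width: 0.0003
```

```bash
python3 -c "
from h import *;st()"
```

```text
t 1.6 stand xy mm [-46.4 164.5] z 244.6 rot [-1.800e+02 -1.000e-01  1.703e+02] F stand [ 0.5 -0.1] -0.2 w 0.00025005500096704546
```

Request:
servo_tool:
  motion:
    - {"dx": -24, "dy": -10, "dz": 0, "wx": 0, "wy": 0, "wz": 0}
    - {"dx": -23, "dy": -10, "dz": 20, "wx": 0, "wy": 0, "wz": 0}
    - {"dx": 0, "dy": 0, "dz": 40, "wx": 0, "wy": 0, "wz": 0}
    - {"dx": 0, "dy": 0, "dz": 40, "wx": 0, "wy": 0, "wz": 0}
    - {"dx": 0, "dy": 0, "dz": 40, "wx": 0, "wy": 0, "wz": 0}

```text
time: 2.1
ee_pos: [0.579, 0.0883, 0.1033]
tcp_rot: [-180.0, -0.0, 170.3]
wrist_force: [-0.5, -0.3, 0.5]
grip_width: -0.0001
```

Request:
servo_tool:
  motion:
    - {"dx": 0, "dy": 0, "dz": 30, "wx": 0, "wy": 0, "wz": 0}
    - {"dx": 0, "dy": 0, "dz": 20, "wx": 0, "wy": 0, "wz": 0}
    - {"dx": 0, "dy": 0, "dz": 0, "wx": 0, "wy": 0, "wz": 0}

```text
time: 2.4
ee_pos: [0.575, 0.0885, 0.0501]
tcp_rot: [-179.9, -0.6, 170.3]
wrist_force: [-1.0, 0.2, -0.3]
grip_width: 0.0001
```

```bash
python3 - <<'E'
from h import *
st();im=optics.snapshot("top");cv2.imwrite("pics/ct1.png",cv2.convertScaleAbs(cv2.resize(im[180:280,235:395,::-1],(800,500),interpolation=cv2.INTER_CUBIC),alpha=1.6))
E
```

```text
t 2.4 stand xy mm [ -4.4 144.9] z 50.1 rot [-179.9   -0.6  170.3] F stand [-1.1  0. ] -0.3 w 0.00014183931849267946
```

View pics/ct1.png

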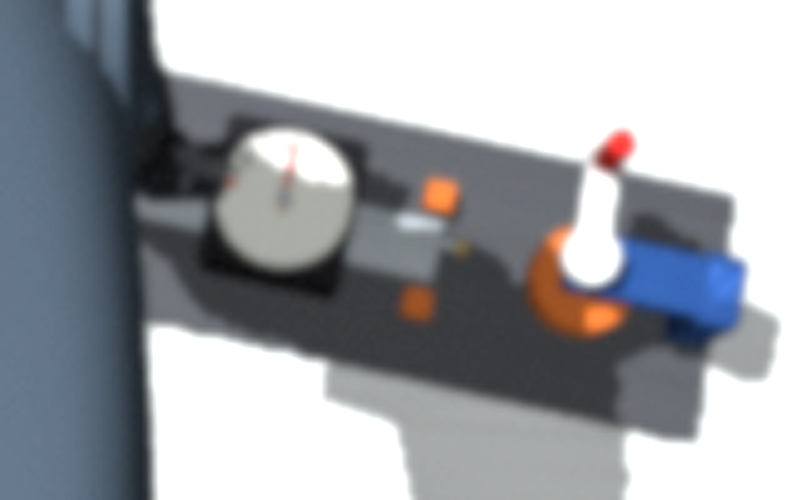

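The fingers are just behind the gauge's rear face, with a clear path. I'll approach it now.

Request:
servo_tool:
  motion:
    - {"dx": -2, "dy": -10, "dz": 0, "wx": 0, "wy": 0, "wz": 0}
    - {"dx": -2, "dy": -8, "dz": 0, "wx": 0, "wy": 0, "wz": 0}
    - {"dx": 0, "dy": -4, "dz": 0, "wx": 0, "wy": 0, "wz": 0}
    - {"dx": 0, "dy": -3, "dz": 0, "wx": 0, "wy": 0, "wz": 0}
    - {"dx": 0, "dy": -3, "dz": 0, "wx": 0, "wy": 0, "wz": 0}

```text
time: 2.95
ee_pos: [0.5788, 0.0599, 0.0561]
tcp_rot: [180.0, 0.1, 170.3]
wrist_force: [-0.2, 0.3, 0.2]
grip_width: 0.0001
```

Request:
servo_tool:
  motion:
    - {"dx": 0, "dy": -3, "dz": 0, "wx": 0, "wy": 0, "wz": 0}
    - {"dx": 0, "dy": -3, "dz": 0, "wx": 0, "wy": 0, "wz": 0}
    - {"dx": 0, "dy": -3, "dz": 0, "wx": 0, "wy": 0, "wz": 0}
    - {"dx": 0, "dy": -3, "dz": 0, "wx": 0, "wy": 0, "wz": 0}
    - {"dx": 0, "dy": -3, "dz": 0, "wx": 0, "wy": 0, "wz": 0}

```text
time: 3.45
ee_pos: [0.5759, 0.0466, 0.0553]
tcp_rot: [179.9, -0.0, 170.4]
wrist_force: [-0.1, 3.9, 0.5]
grip_width: -0.0002
```

```bash
python3 -c "
from h import *;st()"
```

```text
t 3.45 stand xy mm [  3.5 103.7] z 55.3 rot [179.9  -0.  170.4] F stand [-0.8  3.8] 0.5 w -0.00016035321536362655
```

Request:
servo_tool:
  motion:
    - {"dx": 0, "dy": -3, "dz": 0, "wx": 0, "wy": 0, "wz": 0}
    - {"dx": 0, "dy": -3, "dz": 0, "wx": 0, "wy": 0, "wz": 0}
    - {"dx": 0, "dy": -3, "dz": 0, "wx": 0, "wy": 0, "wz": 0}
    - {"dx": 0, "dy": -3, "dz": 0, "wx": 0, "wy": 0, "wz": 0}
    - {"dx": 0, "dy": -3, "dz": 0, "wx": 0, "wy": 0, "wz": 0}

```text
time: 3.95
ee_pos: [0.5731, 0.0307, 0.0552]
tcp_rot: [180.0, -0.0, 170.3]
wrist_force: [0.6, 4.0, 0.4]
grip_width: 0.0001
```

Request:
servo_tool:
  motion:
    - {"dx": 0, "dy": -2, "dz": 0, "wx": 0, "wy": 0, "wz": 0}
    - {"dx": 0, "dy": -2, "dz": 0, "wx": 0, "wy": 0, "wz": 0}
    - {"dx": 0, "dy": -2, "dz": 0, "wx": 0, "wy": 0, "wz": 0}
    - {"dx": 0, "dy": -2, "dz": 0, "wx": 0, "wy": 0, "wz": 0}
    - {"dx": 0, "dy": -1, "dz": 0, "wx": 0, "wy": 0, "wz": 0}

```text
time: 4.45
ee_pos: [0.5716, 0.0217, 0.0552]
tcp_rot: [-180.0, -0.0, 170.3]
wrist_force: [0.8, 3.4, -0.1]
grip_width: -0.0005
```

```bash
python3 - <<'E'
from h import *
st();im=optics.snapshot("top");cv2.imwrite("pics/ct2.png",cv2.convertScaleAbs(cv2.resize(im[180:280,235:395,::-1],(800,500),interpolation=cv2.INTER_CUBIC),alpha=1.6))
E
```

```text
t 4.45 stand xy mm [ 3.3 78.5] z 55.2 rot [-180.    -0.   170.3] F stand [0.2 3.5] -0.1 w -0.00046602742266958156
```

View pics/ct2.png

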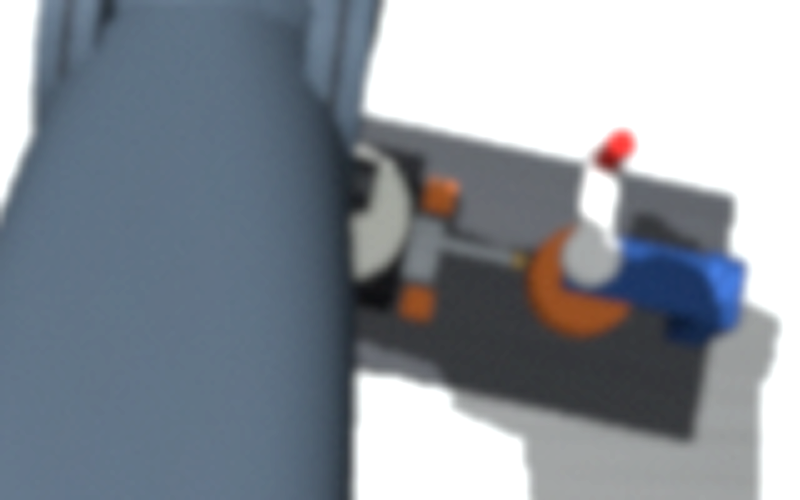

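The gauge's front is now about 6 mm from the orange stops. I'll creep in.

Request:
servo_tool:
  motion:
    - {"dx": 0, "dy": -1, "dz": 0, "wx": 0, "wy": 0, "wz": 0}
    - {"dx": 0, "dy": -1, "dz": 0, "wx": 0, "wy": 0, "wz": 0}
    - {"dx": 0, "dy": -1, "dz": 0, "wx": 0, "wy": 0, "wz": 0}
    - {"dx": 0, "dy": -1, "dz": 0, "wx": 0, "wy": 0, "wz": 0}

```text
time: 4.9
ee_pos: [0.571, 0.0183, 0.0553]
tcp_rot: [180.0, -0.0, 170.3]
wrist_force: [-1.2, 4.5, -0.2]
grip_width: -0.0
```

Request:
servo_tool:
  motion:
    - {"dx": 0, "dy": -1, "dz": 0, "wx": 0, "wy": 0, "wz": 0}
    - {"dx": 0, "dy": -1, "dz": 0, "wx": 0, "wy": 0, "wz": 0}

```text
time: 5.1
ee_pos: [0.5706, 0.0163, 0.0552]
tcp_rot: [180.0, -0.0, 170.3]
wrist_force: [-0.8, 4.8, -0.4]
grip_width: -0.0003
```

```bash
python3 -c "
from h import *;st()"
```

```text
t 5.1 stand xy mm [ 3.3 73. ] z 55.2 rot [180.   -0.  170.3] F stand [-1.6  4.6] -0.4 w -0.00028693056886362197
```

Request:
servo_tool:
  motion:
    - {"dx": 0, "dy": -1, "dz": 0, "wx": 0, "wy": 0, "wz": 0}
    - {"dx": 0, "dy": 0, "dz": 0, "wx": 0, "wy": 0, "wz": 0}

```text
time: 5.3
ee_pos: [0.5706, 0.0161, 0.0553]
tcp_rot: [179.9, -0.0, 170.4]
wrist_force: [-1.0, 7.0, -0.8]
grip_width: 0.0002
```

Request:
servo_tool:
  motion:
    - {"dx": 0, "dy": -1, "dz": 0, "wx": 0, "wy": 0, "wz": 0}
    - {"dx": 0, "dy": 0, "dz": 0, "wx": 0, "wy": 0, "wz": 0}

```text
time: 5.5
ee_pos: [0.5706, 0.0161, 0.0553]
tcp_rot: [179.7, -0.0, 170.4]
wrist_force: [-0.2, 9.0, 0.2]
grip_width: -0.0002
```

The position is stuck and the force is rising, so the gauge is against its stop. I'll back off and go up.

Request:
servo_tool:
  motion:
    - {"dx": 0, "dy": 5, "dz": 0, "wx": 0, "wy": 0, "wz": 0}
    - {"dx": 0, "dy": 20, "dz": 0, "wx": 0, "wy": 0, "wz": 0}
    - {"dx": 0, "dy": 30, "dz": -20, "wx": 0, "wy": 0, "wz": 0}
    - {"dx": 0, "dy": 30, "dz": -40, "wx": 0, "wy": 0, "wz": 0}
    - {"dx": 0, "dy": 20, "dz": -40, "wx": 0, "wy": 0, "wz": 0}

```text
time: 6.0
ee_pos: [0.5881, 0.1175, 0.1556]
tcp_rot: [-179.8, -0.0, 170.3]
wrist_force: [0.9, -0.4, -0.0]
grip_width: 0.0002
```

Request:
servo_tool:
  motion:
    - {"dx": 0, "dy": 20, "dz": -40, "wx": 0, "wy": 0, "wz": 0}
    - {"dx": 0, "dy": 0, "dz": -40, "wx": 0, "wy": 0, "wz": 0}
    - {"dx": 0, "dy": 0, "dz": 0, "wx": 0, "wy": 0, "wz": 0}

```text
time: 6.3
ee_pos: [0.5954, 0.1369, 0.2439]
tcp_rot: [180.0, 0.9, 170.3]
wrist_force: [1.0, 0.2, 0.8]
grip_width: 0.0
```

```bash
cat >> h.py <<'E'
def look(k):
    a=optics.snapshot("top")[180:280,235:395,::-1];b=optics.snapshot("scene")[170:260,180:340,::-1]
    f=lambda i,h:cv2.convertScaleAbs(cv2.resize(i,(640,h),interpolation=cv2.INTER_CUBIC),alpha=1.4)
    # left: whole (x4); fit in 800x600: stack halves
    a=cv2.resize(f(a,400),(480,300));b=f(b,360)
    o=np.zeros((600,800,3),np.uint8);o[:240,:384]=cv2.resize(a,(384,240));o[240:600,:640]=b
    cv2.imwrite(f"pics/{k}.png",o)
E
python3 - <<'E'
from h import *
st();im=optics.snapshot("top");cv2.imwrite("pics/t3.png",im[:,:,::-1])
im=im[180:280,235:395,::-1]
b=optics.snapshot("scene")[::,::,::-1];cv2.imwrite("pics/s3.png",b)
g=optics
o=np.zeros((600,800,3),np.uint8)
o[:300,:480]=cv2.resize(im,(480,300),interpolation=cv2.INTER_CUBIC)
o[300:,:480]=cv2.resize(b[165:265,180:340],(480,300),interpolation=cv2.INTER_CUBIC)
cv2.imwrite("pics/c3.png",cv2.convertScaleAbs(o,alpha=1.5))
# expected dial/pin in scene
for n,p,z in [("dial",(0,22),.077),("pin",(42.4,-86),.147),("axis",(0,-90),.102)]:
    w=s2w(p);print(n,"scene",proj("scene",[*w,z]).round(1),"top",proj("top",[*w,z]).round(1))
E
```

```text
t 6.3 stand xy mm [  7.7 196.1] z 243.9 rot [180.    0.9 170.3] F stand [1.  0.3] 0.8 w 5.036032568674456e-06
dial scene [270.4 204.3] top [305.8 222.1]
pin scene [217.2 193. ] top [358.7 208.6]
axis scene [223.1 188.9] top [353.6 230.5]
```

View pics/c3.png

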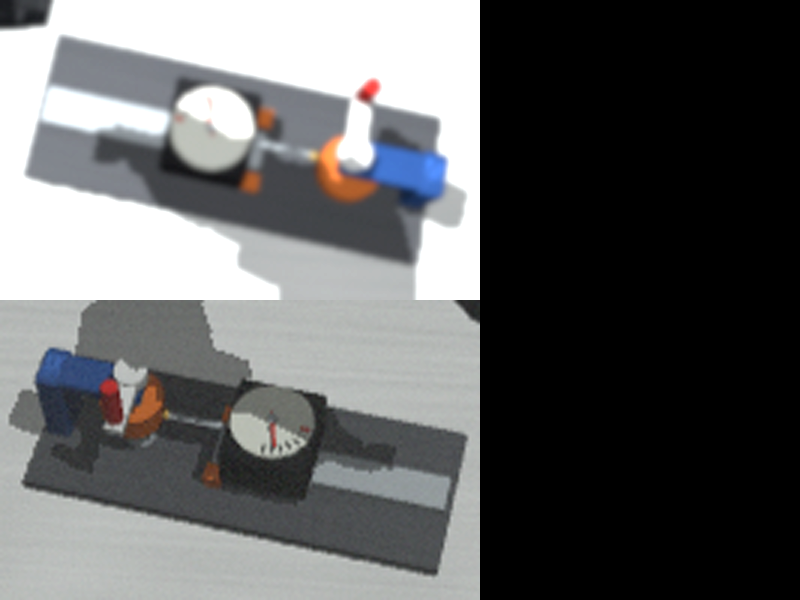

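Top (x3): the gauge front meets the orange stops and the plunger touches the roller. Scene: the needle is near the low end and clearly visible. I'll rectify the dial plane and read the needle angle numerically.

```bash
cat >> h.py <<'E'
def dial(n,im=None):
    """bird view of dial in stand frame, 0.1 mm/px, +y up, +x right"""
    im=optics.snapshot(n)[:,:,::-1].copy() if im is None else im
    src=np.float32([(-25,-3),(25,-3),(25,47),(-25,47)])
    uv=np.float32([proj(n,[*s2w(p),.077]) for p in src])
    dst=np.float32([(0,400),(400,400),(400,0),(0,0)])
    return cv2.warpPerspective(im,cv2.getPerspectiveTransform(uv,dst),(400,400),flags=cv2.INTER_CUBIC)
def red(b):
    f=b.astype(float);m=(f[:,:,2]-np.maximum(f[:,:,0],f[:,:,1]));return m
E
python3 - <<'E'
from h import *
o=np.hstack([dial("scene",cv2.imread("pics/s3.png")),dial("top",cv2.imread("pics/t3.png"))])
cv2.imwrite("pics/d3.png",cv2.convertScaleAbs(o,alpha=1.4))
E
```

```text
(no output)
```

View pics/d3.png

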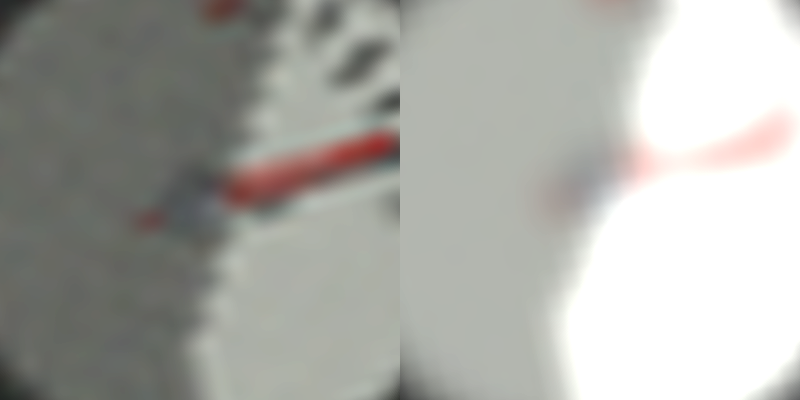

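Needle ≈ atan2(80,250) ≈ 0.31 rad, which puts the roller about ±145° from its highest spot. I'll check the roller's eccentric offset to choose the direction.

```bash
python3 - <<'E'
from h import *
for n,f,bx in(("top","pics/top0.png",(335,215,365,255)),("scene","pics/s3.png",(215,180,240,220))):
    im=cv2.imread(f).astype(float);B,G,R=im[:,:,0],im[:,:,1],im[:,:,2]
    m=(R>1.5*B)&(G>1.15*B)&(R>1.35*G)&(R>60)
    M=np.zeros_like(m);x0,y0,x1,y1=bx;M[y0:y1,x0:x1]=m[y0:y1,x0:x1]
    ys,xs=np.nonzero(M);print(n,xs.min(),xs.max(),ys.min(),ys.max(),len(xs))
    for e in((-3.4,-4.9),(3.4,-4.9)):
      for z in(.035,.065):
        a=np.linspace(0,2*np.pi,200);q=np.array([proj(n,[*s2w((e[0]+26*np.cos(t),-90+e[1]+26*np.sin(t))),z]) for t in a])
        print(e,z,q.min(0).round(1),q.max(0).round(1))
E
```

```text
top 340 359 225 246 201
(-3.4, -4.9) 0.035 [340.1 226. ] [361.  246.8]
(-3.4, -4.9) 0.065 [341.8 224. ] [363.4 245.4]
(3.4, -4.9) 0.035 [340.6 223.4] [361.5 244.1]
(3.4, -4.9) 0.065 [342.4 221.3] [363.9 242.6]
scene 218 233 190 210 145
(-3.4, -4.9) 0.035 [213.6 194.3] [235.1 212.3]
(-3.4, -4.9) 0.065 [212.1 187.3] [234.1 205.5]
(3.4, -4.9) 0.035 [212.7 196.6] [234.3 214.6]
(3.4, -4.9) 0.065 [211.2 189.6] [233.3 207.9]
```

Both views favour the eccentricity towards -x, so clockwise is the short way, about 145°. I'll go to behind the pin on its +y side.

Request:
servo_tool:
  motion:
    - {"dx": -7, "dy": -44, "dz": 0, "wx": 0, "wy": 0, "wz": 0}
    - {"dx": -7, "dy": -44, "dz": 0, "wx": 0, "wy": 0, "wz": 0}
    - {"dx": -7, "dy": -44, "dz": 0, "wx": 0, "wy": 0, "wz": 0}
    - {"dx": -7, "dy": -44, "dz": 0, "wx": 0, "wy": 0, "wz": 0}
    - {"dx": -7, "dy": -44, "dz": 0, "wx": 0, "wy": 0, "wz": 0}

```text
time: 6.9
ee_pos: [0.5876, -0.0882, 0.2328]
tcp_rot: [-179.9, -0.2, 170.3]
wrist_force: [0.5, -0.0, 0.0]
grip_width: 0.0002
```

Request:
servo_tool:
  motion:
    - {"dx": 0, "dy": 0, "dz": 0, "wx": 0, "wy": 0, "wz": 0}
    - {"dx": 0, "dy": 0, "dz": 0, "wx": 0, "wy": 0, "wz": 0}

```text
time: 7.1
ee_pos: [0.5879, -0.0872, 0.2331]
tcp_rot: [-180.0, -0.2, 170.1]
wrist_force: [0.2, 0.8, 0.6]
grip_width: 0.0001
```

```bash
python3 -c "
from h import *;st()"
```

```text
t 7.1 stand xy mm [ 37.5 -26.2] z 233.1 rot [-180.    -0.2  170.1] F stand [0.1 0.8] 0.6 w 8.524025048789761e-05
```

Request:
servo_tool:
  motion:
    - {"dx": -6, "dy": -10, "dz": 25, "wx": 0, "wy": 0, "wz": 0}
    - {"dx": 0, "dy": -3, "dz": 35, "wx": 0, "wy": 0, "wz": 0}
    - {"dx": 0, "dy": 0, "dz": 30, "wx": 0, "wy": 0, "wz": 0}
    - {"dx": 0, "dy": 0, "dz": 16, "wx": 0, "wy": 0, "wz": 0}
    - {"dx": 0, "dy": 0, "dz": 0, "wx": 0, "wy": 0, "wz": 0}

```text
time: 7.6
ee_pos: [0.5897, -0.0971, 0.1244]
tcp_rot: [180.0, -0.5, 170.4]
wrist_force: [-0.2, -0.2, -0.5]
grip_width: 0.0004
```

Request:
servo_tool:
  motion:
    - {"dx": 0, "dy": -6, "dz": 0, "wx": 0, "wy": 0, "wz": 0}
    - {"dx": 0, "dy": -4, "dz": 0, "wx": 0, "wy": 0, "wz": 0}
    - {"dx": 0, "dy": -3, "dz": 0, "wx": 0, "wy": 0, "wz": 0}
    - {"dx": 0, "dy": -3, "dz": 0, "wx": 0, "wy": 0, "wz": 0}

```text
time: 8.0
ee_pos: [0.5908, -0.1157, 0.1309]
tcp_rot: [-180.0, 0.2, 170.3]
wrist_force: [-0.2, -0.5, 0.2]
grip_width: -0.0
```

```bash
python3 -c "
from h import *;st()"
```

```text
t 8.0 stand xy mm [ 45.2 -53.8] z 130.9 rot [-180.     0.2  170.3] F stand [-0.1 -0.5] 0.2 w -8.116290018987988e-06
```

Request:
servo_tool:
  motion:
    - {"dx": 0, "dy": -3, "dz": 0, "wx": 0, "wy": 0, "wz": 0}
    - {"dx": 0, "dy": -3, "dz": 0, "wx": 0, "wy": 0, "wz": 0}
    - {"dx": 0, "dy": -3, "dz": 0, "wx": 0, "wy": 0, "wz": 0}
    - {"dx": 0, "dy": -2, "dz": 0, "wx": 0, "wy": 0, "wz": 0}
    - {"dx": 0, "dy": -2, "dz": 0, "wx": 0, "wy": 0, "wz": 0}

```text
time: 8.5
ee_pos: [0.5879, -0.1274, 0.1293]
tcp_rot: [179.9, 0.0, 170.3]
wrist_force: [1.3, 3.2, 0.3]
grip_width: -0.0
```

```bash
python3 -c "
from h import *;st()"
```

```text
t 8.5 stand xy mm [ 44.3 -65.8] z 129.3 rot [179.9   0.  170.3] F stand [0.7 3.4] 0.3 w -3.4780694128999534e-05
```

In contact with the pin at α≈1°. I'll follow the circle, turning the tool with it.

Request:
servo_tool:
  motion:
    - {"dx": -1.8, "dy": -4, "dz": 0, "wx": 0, "wy": 0, "wz": 5}
    - {"dx": -1.8, "dy": -4, "dz": 0, "wx": 0, "wy": 0, "wz": 5}
    - {"dx": -1.8, "dy": -4, "dz": 0, "wx": 0, "wy": 0, "wz": 5}
    - {"dx": -1.8, "dy": -4, "dz": 0, "wx": 0, "wy": 0, "wz": 5}
    - {"dx": -1.8, "dy": -4, "dz": 0, "wx": 0, "wy": 0, "wz": 5}

```text
time: 9.0
ee_pos: [0.5903, -0.1482, 0.1293]
tcp_rot: [179.8, -0.0, 145.2]
wrist_force: [2.4, 4.1, 0.9]
grip_width: -0.0001
```

```bash
cat >> h.py <<'E'
def circ():
    s=arm.state();p=R0.T@(s["ee_pos"][:2]-c0)*1000
    yaw=np.radians(s["tcp_rot"][2])-th0; T=np.array([[np.cos(yaw),np.sin(yaw)],[np.sin(yaw),-np.cos(yaw)]]) # cols tool x,y in stand
    a=T.T@(np.array([0,-90])-p); pin=p+T@np.array([0,-23])  # nominal
    f=T.T@(R0.T@s["wrist_force"][:2])
    r=np.hypot(*a);
    # pin angle: line y=-23 in tool at radius 45
    d=a[1]+23; k=np.degrees(np.arcsin(np.clip(-d/45,-1,1)))
    print("t",round(s["time"],2),"axis in tool",a.round(1),"z",(s["ee_pos"][2]*1000).round(1),"tool alpha",(180-np.degrees(yaw)).round(1),"pin ahead-of-tool angle",k.round(1),"F tool",f.round(1),s["joint_positions"].round(0))
E
python3 - <<'E'
from h import *
circ();b=dial("scene");cv2.imwrite("pics/d4.png",cv2.convertScaleAbs(b,alpha=1.4))
m=red(b)>40;ys,xs=np.nonzero(m);print(len(xs))
k=np.hypot(xs-200,ys-190)<220
v=cv2.fitLine(np.float32(np.c_[xs,-ys])[k],cv2.DIST_HUBER,0,.01,.01).ravel();print(v.round(2),np.arctan2(v[1],v[0]))
b=dial("scene",cv2.imread("pics/s3.png"));m=red(b)>40;ys,xs=np.nonzero(m);
k=(np.hypot(xs-200,ys-190)<220)&(ys>40)
v=cv2.fitLine(np.float32(np.c_[xs,-ys])[k],cv2.DIST_HUBER,0,.01,.01).ravel();print("before",v.round(2),np.arctan2(v[1],v[0]))
E
```

```text
t 9.0 axis in tool [ 43.6 -25. ] z 129.3 tool alpha 25.2 pin ahead-of-tool angle 2.5 F tool [0.4 4.7] [-21.  15.   7.  81.   0.  14.]
2554
[   0.87    0.49  295.45 -148.84] 0.5113809
before [   0.95    0.32  314.73 -164.76] 0.32645357
```

View pics/d4.png

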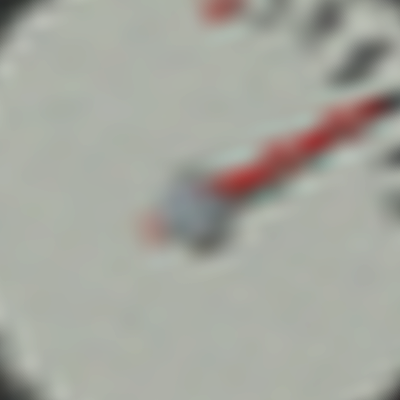

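The needle rose from 0.33 to 0.51, as the cosine predicts for about 25°, so clockwise is right with about 121° to go. The dial stays visible (pivot (200,210), tip (390,100)). Continuing.

Request:
servo_tool:
  motion:
    - {"dx": -1.8, "dy": -4, "dz": 0, "wx": 0, "wy": 0, "wz": 5}
    - {"dx": -1.8, "dy": -4, "dz": 0, "wx": 0, "wy": 0, "wz": 5}
    - {"dx": -1.8, "dy": -4, "dz": 0, "wx": 0, "wy": 0, "wz": 5}
    - {"dx": -1.8, "dy": -4, "dz": 0, "wx": 0, "wy": 0, "wz": 5}
    - {"dx": -1.8, "dy": -4, "dz": 0, "wx": 0, "wy": 0, "wz": 5}

```text
time: 9.55
ee_pos: [0.5831, -0.1691, 0.1293]
tcp_rot: [179.8, -0.0, 120.3]
wrist_force: [2.9, 2.4, -0.2]
grip_width: 0.0002
```

Request:
servo_tool:
  motion:
    - {"dx": -1.8, "dy": -4, "dz": 0, "wx": 0, "wy": 0, "wz": 5}
    - {"dx": -1.8, "dy": -4, "dz": 0, "wx": 0, "wy": 0, "wz": 5}
    - {"dx": -1.8, "dy": -4, "dz": 0, "wx": 0, "wy": 0, "wz": 5}
    - {"dx": -1.8, "dy": -4, "dz": 0, "wx": 0, "wy": 0, "wz": 5}
    - {"dx": -1.8, "dy": -4, "dz": 0, "wx": 0, "wy": 0, "wz": 5}

```text
time: 10.05
ee_pos: [0.5679, -0.1851, 0.1294]
tcp_rot: [179.8, -0.0, 95.2]
wrist_force: [4.2, 0.3, -2.0]
grip_width: -0.0006
```

```bash
cat >> h.py <<'E'
def needle():
    b=dial("scene");m=red(b)>40;ys,xs=np.nonzero(m);k=np.hypot(xs-200,ys-205)<150
    if k.sum()<50: print("no needle",k.sum()); return
    v=cv2.fitLine(np.float32(np.c_[xs,-ys])[k],cv2.DIST_HUBER,0,.01,.01).ravel();a=np.arctan2(v[1],v[0])%np.pi
    print("needle",a.round(3),"deg to go",np.degrees(np.arccos(np.clip((a-.845)/.655,-1,1))).round(0),k.sum())
E
python3 -c "
from h import *;circ();needle()"
```

```text
t 10.05 axis in tool [ 43.6 -23.8] z 129.4 tool alpha 75.2 pin ahead-of-tool angle 1.0 F tool [-0.1  4.2] [-25.  14.   4.  81.   0.  60.]
needle 0.999 deg to go 76.0 1608
```

Request:
servo_tool:
  motion:
    - {"dx": -1.8, "dy": -4, "dz": 0, "wx": 0, "wy": 0, "wz": 5}
    - {"dx": -1.8, "dy": -4, "dz": 0, "wx": 0, "wy": 0, "wz": 5}
    - {"dx": -1.8, "dy": -4, "dz": 0, "wx": 0, "wy": 0, "wz": 5}
    - {"dx": -1.8, "dy": -4, "dz": 0, "wx": 0, "wy": 0, "wz": 5}
    - {"dx": -1.8, "dy": -4, "dz": 0, "wx": 0, "wy": 0, "wz": 5}

```text
time: 10.6
ee_pos: [0.5472, -0.1932, 0.1294]
tcp_rot: [179.8, 0.0, 70.3]
wrist_force: [3.7, -0.8, -2.1]
grip_width: 0.0001
```

Request:
servo_tool:
  motion:
    - {"dx": -1.8, "dy": -4, "dz": 0, "wx": 0, "wy": 0, "wz": 5}
    - {"dx": -1.8, "dy": -4, "dz": 0, "wx": 0, "wy": 0, "wz": 5}
    - {"dx": -1.8, "dy": -4, "dz": 0, "wx": 0, "wy": 0, "wz": 5}
    - {"dx": -1.8, "dy": -4, "dz": 0, "wx": 0, "wy": 0, "wz": 5}
    - {"dx": 0, "dy": 0, "dz": 0, "wx": 0, "wy": 0, "wz": 0}

```text
time: 11.1
ee_pos: [0.5285, -0.1923, 0.1293]
tcp_rot: [179.9, 0.1, 50.4]
wrist_force: [1.1, -1.6, -1.5]
grip_width: -0.0002
```

```bash
python3 -c "
from h import *;circ();needle()"
```

```text
t 11.1 axis in tool [ 44.9 -21.8] z 129.3 tool alpha 120.0 pin ahead-of-tool angle -1.5 F tool [-0.6  1.9] [-27.   9.  -1.  80.  -0. 103.]
needle 1.467 deg to go 18.0 1480
```

Request:
servo_tool:
  motion:
    - {"dx": -1.8, "dy": -4, "dz": 0, "wx": 0, "wy": 0, "wz": 5}
    - {"dx": -1.8, "dy": -4, "dz": 0, "wx": 0, "wy": 0, "wz": 5}
    - {"dx": -1.8, "dy": -4, "dz": 0, "wx": 0, "wy": 0, "wz": 5}
    - {"dx": -1.8, "dy": -4, "dz": 0, "wx": 0, "wy": 0, "wz": 5}
    - {"dx": 0, "dy": 0, "dz": 0, "wx": 0, "wy": 0, "wz": 0}

```text
time: 11.65
ee_pos: [0.5121, -0.1851, 0.1293]
tcp_rot: [180.0, 0.1, 30.5]
wrist_force: [1.1, -2.1, -0.6]
grip_width: -0.0
```

```bash
python3 -c "
from h import *;circ();needle()
o=optics.snapshot('scene')[:,:,::-1].copy();d=dial('scene',o)
o=np.hstack([d,cv2.resize(o[150:270,170:290],(400,400),interpolation=cv2.INTER_CUBIC)])
cv2.imwrite('pics/d5.png',cv2.convertScaleAbs(o,alpha=1.4))"
```

```text
t 11.65 axis in tool [ 45.2 -21.3] z 129.3 tool alpha 140.0 pin ahead-of-tool angle -2.2 F tool [-0.1  2.4] [-27.   6.  -4.  80.  -0. 123.]
needle 1.481 deg to go 14.0 1134
```

View pics/d5.png

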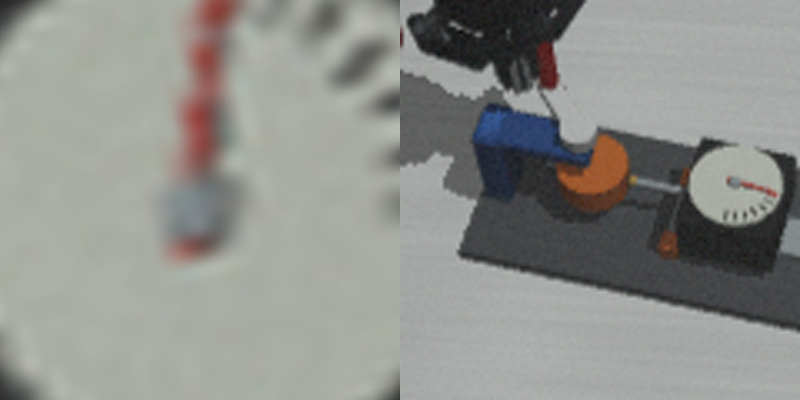

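Needle runs from (183,245) to (210,40) and points at the wide red tick (220,8), so it is at the top of its swing. I'll take the hand straight back off the pin, then up.

Request:
servo_tool:
  motion:
    - {"dx": 0, "dy": 5, "dz": 0, "wx": 0, "wy": 0, "wz": 0}
    - {"dx": 0, "dy": 12, "dz": 0, "wx": 0, "wy": 0, "wz": 0}
    - {"dx": 0, "dy": 15, "dz": 0, "wx": 0, "wy": 0, "wz": 0}
    - {"dx": 0, "dy": 0, "dz": -25, "wx": 0, "wy": 0, "wz": 0}
    - {"dx": 0, "dy": 0, "dz": -40, "wx": 0, "wy": 0, "wz": 0}

```text
time: 12.25
ee_pos: [0.527, -0.2122, 0.1909]
tcp_rot: [-179.6, 0.2, 30.3]
wrist_force: [-0.3, 0.3, 0.6]
grip_width: -0.0001
```

Request:
servo_tool:
  motion:
    - {"dx": 0, "dy": 10, "dz": -40, "wx": 0, "wy": 0, "wz": 0}
    - {"dx": 0, "dy": 10, "dz": -20, "wx": 0, "wy": 0, "wz": 0}
    - {"dx": 0, "dy": 0, "dz": 0, "wx": 0, "wy": 0, "wz": 0}
    - {"dx": 0, "dy": 0, "dz": 0, "wx": 0, "wy": 0, "wz": 0}
    - {"dx": 0, "dy": 0, "dz": 0, "wx": 0, "wy": 0, "wz": 0}

```text
time: 12.75
ee_pos: [0.538, -0.2293, 0.2521]
tcp_rot: [-179.8, 0.1, 30.3]
wrist_force: [0.1, 0.2, -1.3]
grip_width: -0.0002
```

```bash
python3 -c "
from h import *;st();needle();needle();needle()
o=optics.snapshot('scene')[:,:,::-1].copy();d=dial('scene',o);t=optics.snapshot('top')[180:280,235:395,::-1]
o=np.hstack([d,cv2.resize(o[150:270,170:290],(400,400),interpolation=cv2.INTER_CUBIC)])
q=np.zeros((600,800,3),np.uint8);q[:400]=o;q[400:,:320]=cv2.resize(t,(320,200))
cv2.imwrite('pics/d6.png',cv2.convertScaleAbs(q,alpha=1.4))"
```

```text
t 12.75 stand xy mm [  12.  -174.6] z 252.1 rot [-1.798e+02  1.000e-01  3.030e+01] F stand [0.1 0.2] -1.3 w -0.00016858869946670632
needle 1.481 deg to go 14.0 1135
needle 1.489 deg to go 11.0 1161
needle 1.476 deg to go 15.0 1158
```

View pics/d6.png

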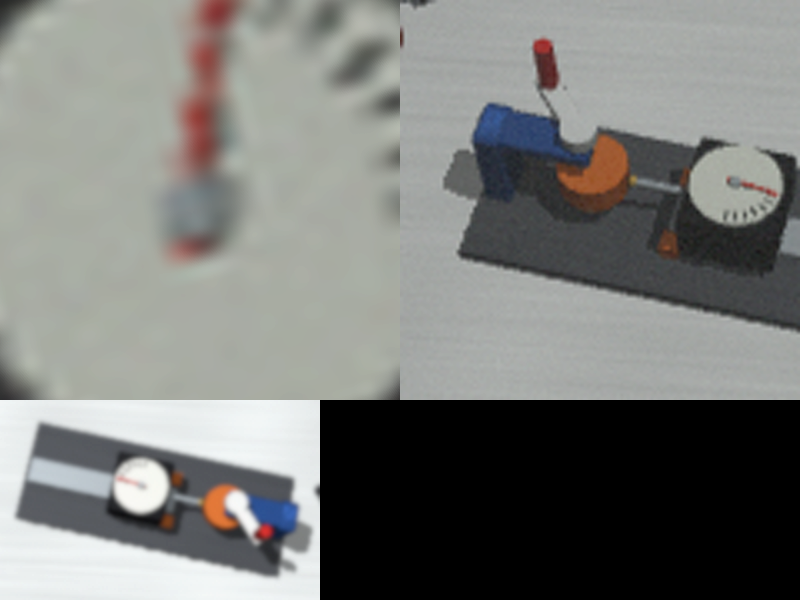

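The hand is clear, the needle is on the red tick and the gauge is against its stops. I'll hand the job in.

```bash
python3 -c "
from rig import arm;print(arm.job_done())"
```

```text
the job is handed in; nothing more can be done
None
```

I pushed the gauge home with shut fingertips, then pushed the crank pin about 140° clockwise until the needle reached the wide red tick. The hand is clear and above everything. I handed the job in at about 13 s, and it gave no verdict.

- **Gauge:** it stopped moving while the push rose to about 9 N, which marked the hard stop. The final picture shows it still against the orange stops.
- **Crank:** the wrist force I read while pushing stayed at about 5 N.
- **Needle:** three readings after letting go gave 1.476 to 1.489 rad, against about 1.50 at the top, and it did not move when the hand left.
- **Where the checks disagreed:** by the crank angles my estimates of the highest spot scatter from about 6° short of where I left it to 14° past. The readings near the top suggest 11 to 15° off, but the needle barely moves there. All of these are inside the 25° allowed.
- **Other objects:** I planned every path clear of the mug, eraser, dispenser and pen holder, but did not measure their positions again at the end.

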